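Set the length stop and feed the plug with the foot pedal

TASK

Pull the feed jig's spring plunger stop out until its pointer lines up with the index rib, and let go of it. Then reach in under the hood of the foot pedal and press its ribbed toe pad down on its stop, firmly (about 25 N) but without stamping, and keep it there for a second so that the pusher feeds the plug along, then let the pedal come up. Leave the plug to the pusher, not the gripper, and do not disturb the things lying about.

Things in the scene. Friction and masses are not known exactly. Their poses are not given: they have to be found in the camera images.
- pedal_unit: Grey steel hooded foot pedal fixed to the bench, 250 (x) x 150 (y) x 153 (z) mm, origin at the centre of its underside. Open at its -x end and above its front half. Side cheeks 8 mm thick, outer faces at y = +-75: 153 mm tall at x = 0 to 125, 30 mm tall at x = -125 to 0. The hood roof covers x = 50 to 125, from 145 to 153 mm up. Open at the back too, above a 25 mm sill.
- hood_edge (a point): Middle of the lower front edge of the hood roof, 145 mm up. The toe pad is right below it, so an upright gripper's body strikes the roof on the way down: come from the open side with shut fingers slanted about 45 degrees, forward (+x of the unit) and down, tips under the hood, body outside.
- pedal_hinge (a point): Middle of the treadle's hinge axis (along y), 32 mm up, 105 mm before the unit's centre. The aluminium treadle, 185 x 100 x 10 mm, rises from here to +x: pitch 0.30 rad at rest, 0.04 rad at its stop. Axes as the unit's.
- toe_pad: Ribbed black rubber pad (gives under 1 mm) on the treadle, 26 (x) x 80 (y) x 6 mm. Origin: centre of its top face, 165 mm along the treadle from the hinge and 11 mm above its mid-plane; x along the treadle away from the hinge, z normal to the face. Its centre is 91 mm above the bench at rest, 50 mm at the stop, and moves 10 mm forward on the way.
- pedal (a joint): Treadle angle, rad: 0 at rest (up), grows as the toe goes down, 0.26 at the stop. Spring and plug drag take about 5 N on the pad at first, 9 to 13 N near the stop; on the stop the force then rises by 7 to 9 N per mm, so feel for it. Springs back to 0 when let go. It drives the jig's pusher (55 mm of stroke at the stop).
- jig: Feed jig fixed to the bench: aluminium base 130 (x) x 400 (y) x 12 mm, origin at the centre of its underside. Along its y axis, 48 mm up: air cylinder with pusher at the -y end, steel V trough (y -110 to 25 mm), guide block (y 58 to 80, 62 mm tall), and out of it to +y the plunger stop. A steel strip (x 34 to 46, y 80 to 184, 58 mm tall) carries the index rib.
- length_stop (a joint): Travel of the plunger stop, m: 0 fully in, grows as it is pulled out along the jig's +y, 0.068 at most. At 0.050 its pointer lines up with the index rib. A light spring pulls it in, but a friction brake holds it wherever it is left; pulling takes about 4 to 7 N.
- stop_tab (a point): Top centre of the upright steel tab of the plunger stop, to be pinched from above: 34 (x) x 12 (y, the pulling direction) x 60 mm, top 100 mm above the bench, free on both y sides down to the plunger rod, 54 mm above the bench. It moves with the stop; axes parallel to the jig's.
- stop_pointer (a point): Top end of the thin pointer, 4 mm thick in y, that sticks out of the tab towards the jig's +x. It moves with the stop.
- index_mark (a point): The index rib: a 4 mm thick (y) upright steel rib, top 86 mm above the bench, on the strip beside the tab. This point lies above it at the pointer's height, where the end of the pointer is when it lines up.
- plug: Loose turned aluminium plug lying along the jig's y axis in the V trough: body 40 mm dia x 60 mm, then a shank 20 mm dia x 30 mm towards the stop. Origin: centre of its back face (pusher end), its y axis towards the stop. In the jig's frame the full stroke of the pusher brings this origin to y = -55 mm, and its shank end then stands about 6 mm short of a rightly set stop.
- tin: Red tin, 70 mm dia x 90 mm, open at the top; a bystander. Origin: centre of its underside.
- tube_offcut: Steel tube off-cut, 60 mm dia x 60 mm, standing; a bystander. Origin: centre of its underside.
- wire_brush: Hand brush with a wooden handle, lying; a bystander. Origin: centre of its underside.
Mind the look-alikes: they are no part of the job. Several things have the shape of the plug; the one meant has the colours described above.

How it is judged (in metres and radians):
On the way, in this order (a step that is already met when the one before it is completed fails the run):
1. the plunger stop stands at the index rib (within 3 mm) and is let go, the pedal still up (value of joint length_stop between 0.047 and 0.053 m and contact force between each of the arm, the fingers and jig below 0.5 N and value of joint pedal below 0.03 rad), for 0.3 s.
2. the toe pad is held on its stop (pedal past 0.25 rad) by the fingers with 17 to 35 N (value of joint pedal above 0.25 rad and contact force between the fingers and toe_pad between 17 and 35 N), for 0.6 s.
At the end, for the whole second after the job is handed in: The plunger stop is within 3 mm of the index rib (joint 0.047 to 0.053 m), the pedal is back up (below 0.02 rad), and the plug lies at rest along the trough, its origin at y = -58 to -50 mm in the jig's frame (value of joint pedal below 0.02 rad and value of joint length_stop between 0.047 and 0.053 m and y of plug in the frame of jig between -0.058 and -0.05 m and angle between the y axis of plug and the y axis of jig, either way round below 0.06 rad and linear speed of plug below 0.01 m/s); the robot touches nothing.
It fails at once if the pedal is stamped on: 45 N or more on the treadle or its pad (contact force between the fingers and pedal above 45 N).
It fails at once if the gripper touches the plug (contact force between any of the fingers, the arm and plug above 0.5 N).
It fails at once if a bystander is moved by more than 20 mm (distance of any of tin, tube_offcut, wire_brush from where it was at the start of the episode above 0.02 m).
It also fails if it takes over 62 s, if anything falls off the work surface, if the arm or the gripper's body presses on something with over 40 N, if the wrist force passes 120 N, or if a joint passes its speed limit or range.

ROBOT

A 6-joint arm with a two-finger parallel gripper is mounted at the origin on the work surface. World frame = base frame: x ahead of the robot, y to its left, z up, the work surface at z = 0. Lengths are in mm, angles in rad, forces in N, time in s.
With the tool pointing down it reaches from about 400 to 925 mm from the base axis. Payload 12.5 kg.
Tool frame: the origin (TCP) lies midway between the tips of the shut fingers; the grasp point (between the pads) lies 19 mm behind it; z points along the fingers, y is the line along which they close (so a half turn about z gives the same grasp; the last joint's range is limited). The gripper opens to 95 mm and grips with 3 to 60 N. Pads are 20 mm wide; open, the fingers measure 119 mm over their backs; the gripper's body (75 mm by 180 mm) begins 59 mm behind the grasp point.
Start: joints at [1.063, 0.491, 1.559, -0, 1.092, -0.106], TCP at [244.408, 575.249, 214.661] pointing down, gripper open.
Joint ranges: [-3.1, 3.1], [-0.84, 2.19], [0.05, 2.79], [-1.13, 4.28], [0.06, 2.93], [-2.69, 2.69]. Speed limits (rad/s): [2.22, 2.22, 2.79, 3.14, 3.14, 3.14].

INTERFACE

Orientations are given as [roll, pitch, yaw] about the fixed x, y, z axes, in that order (R = Rz(yaw) Ry(pitch) Rx(roll)).
In Python, from cell import * gives the robot as it stands. The module is installed in compiled form; this text tells all that it offers.
- The arm moves only by the tool arm_command, never from a script. Its arguments are lists of equal length, an entry for each row: "delta_pos": the shift along the world's x, y, z in units of 250 mm (1.0 is 250 mm), a list of three; "delta_rot": the turn, a rotation vector about the world's x, y, z in units of 90 degrees (1.0 is 90 degrees), a list of three; "claw": the closure, from 0 (fully open) to 1 (shut). In form: {"delta_pos": [[tx, ty, tz], ...], "delta_rot": [[wx, wy, wz], ...], "claw": [claw, ...]}. A call has exactly 5 rows; each row is the pose to reach, as a shift and turn from the pose commanded when the call began; what a row does not reach only later rows make up. A row lasts 1/12 s, in which the tool goes at most 41.7 mm and 7.16 degrees, less where a joint would pass 70% of its speed; a pose out of reach is approached as far as the arm can. A call with a number of a shift or a turn outside -1 to 1 is refused whole. A call with a gripper value outside its range is refused whole. The fingers move at their own pace and stop on an object; the grip force is fixed at half the most. Time passes only in rows, so rows that repeat a pose let the fingers close, or fill a call up. It gives the time, the measured TCP pose, the force, the opening and the grip force at its end, in the units of the state.
- state(): the state, without advancing time (a new reading comes with each control period).
- read_camera(name): name is "side" or "top" or "wrist"; returns the picture (384x512x3 uint8, red, green, blue); there is no depth.
- calibration(name): a dict with "camera_matrix" (3x3 intrinsics, pixels), "T" (4x4, takes a point from camera to world coordinates). Camera axes: x right, y down, z forward; pixel columns grow to the right and rows downward; lengths in mm; the calibration is good to about 2 mm. The wrist camera is an equidistant fisheye: a pixel r from the principal point sees the ray r / f radians off the axis. A picture is of the moment at which its call begins: read the wrist's pose just before it. calibration takes no time and is no camera call; for the wrist camera it gives the pose at the moment of the call.
- job_done(): hands the job in; it is judged then, once.
The state is a dict: "t": time; "joints": joint angles; "qvel": joint speeds; "tau": joint torques, N m; "eef_pos": TCP position; "tcp_rot": TCP orientation; "ft_force": force on the tool from outside, world axes, zero at the start; "moment": the same for the moment, N m; "opening": opening from 0.0 (shut) to 1.0 (fully open); "grip_force": force on a finger pad.
Only numpy, scipy, OpenCV 4.12 (cv2) and the standard library are available. Lean on these libraries where they do the work, as an engineer would, in place of code of your own. Each camera call takes 0.05 s, during which the arm holds its last target. There are 200 camera calls.

## Working session

There is one attempt and no reset: what is moved stays moved. The work goes in short steps, Python scripts to look and compute and a tool call to move; the robot and the scene stay as the last step left them, time stands still between calls to the robot, and variables do not carry over. Pictures are saved under pics/ and viewed, at most 10 in all, crops included, and the job is handed in when it is done.

Besides the shell and the picture viewer there is one more tool, called after "Request:" by a JSON object that holds its "op" and its "data". arm_command: Moves the arm, as the interface text tells. Shifts and turns lie within -1 to 1; 1 stands for 250 mm of shift or 90 degrees of turn. Its arguments: {"type":"object","properties":{"delta_pos":{"type":"array"},"delta_rot":{"type":"array"},"claw":{"type":"array"}},"required":["delta_pos","delta_rot","claw"]}

```bash
mkdir -p pics
python3 - <<'E'
from cell import *
import cv2,numpy as np
ims=[]
for n in("top","side"):
    im=read_camera(n); cv2.imwrite(f"pics/{n}0.png",cv2.resize(im[...,::-1],(768,576),interpolation=cv2.INTER_CUBIC)); cv2.imwrite(f"raw_{n}.png",im[...,::-1])
    c=calibration(n); print(n,np.round(c["camera_matrix"],1).tolist(),np.round(c["T"],3).tolist())
print(state())
E
```

```text
top [[374.2, 0.0, 257.5], [0.0, 374.2, 195.0], [0.0, 0.0, 1.0]] [[0.003, -0.981, 0.196, 381.358], [-1.0, -0.001, 0.008, -112.32], [-0.007, -0.196, -0.981, 1153.677], [0.0, 0.0, 0.0, 1.0]]
side [[385.0, 0.0, 255.5], [0.0, 385.0, 194.6], [0.0, 0.0, 1.0]] [[0.8, -0.465, 0.38, 86.545], [-0.601, -0.612, 0.514, -829.252], [-0.007, -0.639, -0.769, 1156.03], [0.0, 0.0, 0.0, 1.0]]
{'t': 0.1, 'joints': array([ 1.06341572e+00,  4.91504911e-01,  1.55939645e+00,  7.77771238e-06,
        1.09168021e+00, -1.05569834e-01]), 'qvel': array([-0.00092523, -0.00307376, -0.00091547,  0.00117849,  0.00085482,
        0.00203815]), 'tau': array([ 2.36348387e-03, -6.13622260e+01, -2.58607757e+01,  6.94108335e-02,
        4.69654449e-02, -5.39516873e-05]), 'eef_pos': array([244.28433907, 575.05116342, 214.11394404]), 'tcp_rot': array([-3.14060997e+00, -1.11066386e-04,  2.73977823e+00]), 'ft_force': array([ 0.02368114, -0.09317044, -0.50143332]), 'moment': array([-0.04187455, -0.00484007, -0.00222   ]), 'grip_force': 0.0, 'opening': 1.0013482595359877}
```

View pics/top0.png

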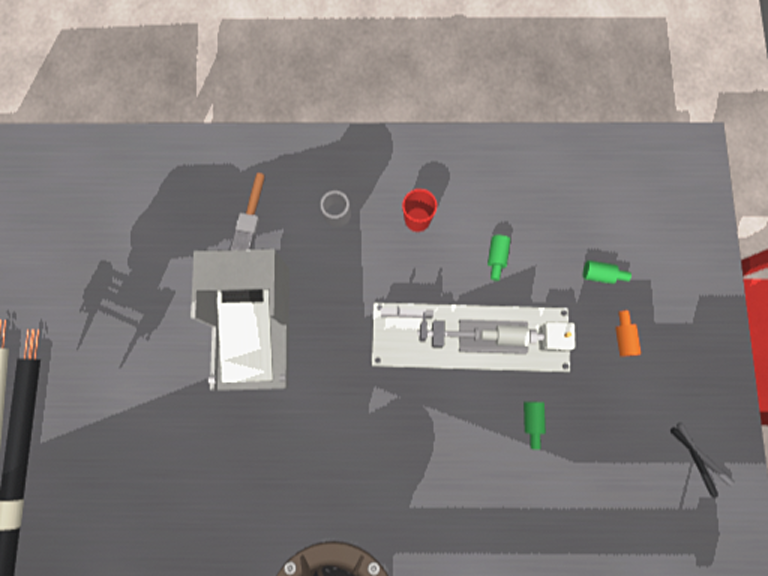

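View pics/side0.png

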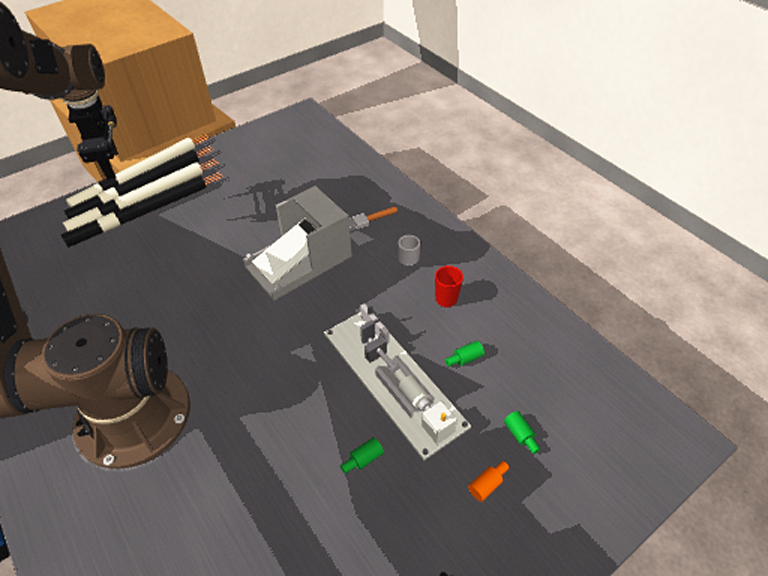

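The top view shows the jig at (375–575, 303–372) with the tab and pointer near (423–440, 330). The aluminium plug is in the trough at about (508, 335), and the pedal is at (192–286, 250–390) with its hood towards +x. The side view agrees. Look-alikes for the plug in the top view are green at (499,256), (606,272) and (535,424), and orange at (628,333). The one I want is the bare aluminium one in the trough. Next I'll crop in close.

Run:
```python
import cv2
a=cv2.imread("raw_top.png")
cv2.imwrite("pics/topc.png",cv2.resize(a[190:260,240:400],(800,350),interpolation=cv2.INTER_CUBIC))
cv2.imwrite("pics/pedc.png",cv2.resize(a[160:265,115:205],(514,600),interpolation=cv2.INTER_CUBIC))
```

```text
(no output)
```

View pics/topc.png

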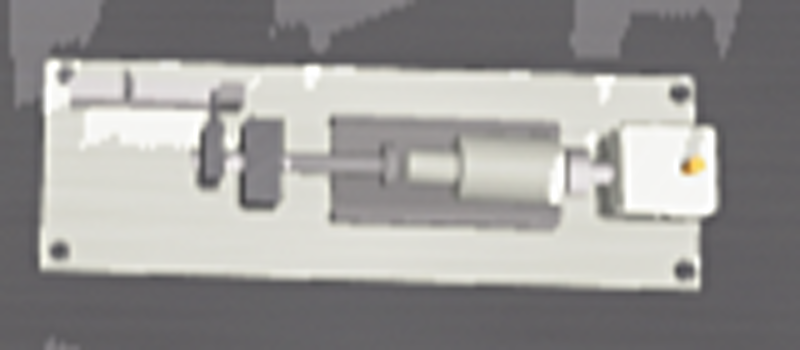

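View pics/pedc.png

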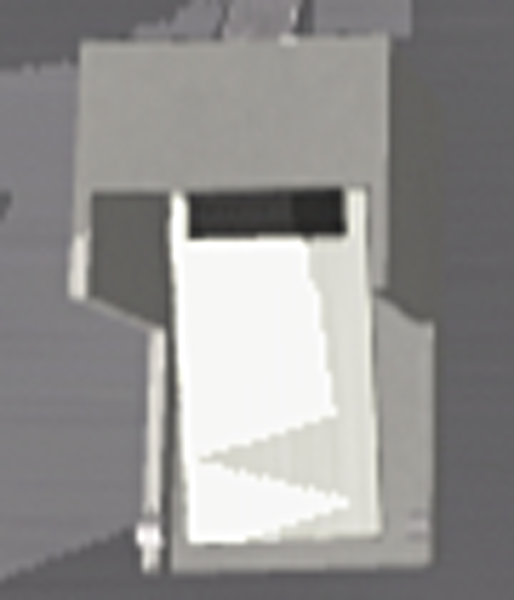

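The jig crop has base corners at (45,60), (693,76), (699,290) and (40,270). The tab is at (210,153), the rib at (127,87) and the pointer at (214,100), with the aluminium plug in the trough at x 410–565. The pedal crop has roof corners at (82,42), (388,38), (388,190) and (78,190), with the black pad under the hood edge at (190–345, 190–237).

```bash
cat > h.py <<'E'
from cell import *
import numpy as np, cv2
from scipy.optimize import least_squares
C=calibration("top")
def ray(p,z,C=C):
    d=C["T"][:3,:3]@np.linalg.inv(C["camera_matrix"])@[p[0],p[1],1]; o=C["T"][:3,3]
    return o+d*(z-o[2])/d[2]
def fit(L,P,z):
    W=np.array([ray(p,zz)[:2] for p,zz in zip(P,z)]); L=np.array(L,float)
    f=lambda q:((L@np.array([[np.cos(q[2]),np.sin(q[2])],[-np.sin(q[2]),np.cos(q[2])]])+q[:2])-W).ravel()
    r=least_squares(f,[*W.mean(0),0],x_scale=[1,1,.01]); return r.x,f(r.x).reshape(-1,2).round(1).tolist()
c1=lambda u,v:(240+(u+.5)/5-.5,190+(v+.5)/5-.5)
c2=lambda u,v:(115+(u+.5)/5.711-.5,160+(v+.5)/5.714-.5)
E
python3 - <<'E'
from h import *
q,r=fit([(65,200),(65,-200),(-65,-200),(-65,200)],[c1(45,60),c1(693,76),c1(699,290),c1(40,270)],[12]*4); print("jig",q,r)
R=lambda a:np.array([[np.cos(a),-np.sin(a)],[np.sin(a),np.cos(a)]])
J=lambda w:(R(q[2]).T@(np.array(w)[:2]-q[:2])).round(1)
for n,p,z in(("tab",c1(210,150),100),("ptr",c1(214,100),90),("rib",c1(127,80),86),("plugback",c1(560,168),60)): 
    w=ray(p,z);print(n,w.round(1),J(w))
for n,y in(("tab y110",110),):pass
p,r=fit([(125,75),(125,-75),(50,-75),(50,75)],[c2(82,42),c2(388,38),c2(388,190),c2(78,190)],[153]*4); print("ped",p,r)
for n,z,u in(("padL",91,(190,215)),("padR",91,(345,213)),("fr",0,(433,570)),("fl",30,(150,528)),("br",30,(433,322))):
    w=ray(c2(*u),z); print(n,w.round(1),(R(p[2]).T@(w[:2]-p[:2])).round(1))
E
```

```text
jig [ 5.18775895e+02 -2.74482907e+02 -2.58086188e-02] [[0.2, -0.3], [-0.6, 0.2], [0.6, -0.8], [-0.3, 0.9]]
tab [ 521.  -172.6  100. ] [ -0.4 101.9]
ptr [ 551.3 -175.8   90. ] [29.9 99.5]
rib [ 563.6 -125.8   86. ] [ 40.9 149.8]
plugback [ 516.  -379.9   60. ] [  -0.  -105.4]
ped [5.36819904e+02 1.75225139e+02 1.46271906e-02] [[0.3, -0.5], [0.4, -1.6], [0.7, 0.5], [-1.3, 1.6]]
padL [586.9 213.8  91. ] [50.6 37.8]
padR [588. 135.  91.] [ 50.6 -40.9]
fr [412.  100.4   0. ] [-125.9  -73. ]
fl [432.5 243.4  30. ] [-103.3   69.7]
br [541.   99.7  30. ] [  3.1 -75.6]
```

The fit residuals are within about 1.6 mm, and both tab-to-rib (50 mm) and the pad position match the description. Next I need the shape of the gripper body.

Run:
```python
from cell import *
import cv2,numpy as np
a=cv2.imread("raw_side.png")[50:130,25:105]; b=cv2.imread("raw_top.png")[100:260,40:200]
w=read_camera("wrist")[...,::-1]
print(calibration("wrist"))
cv2.imwrite("pics/m.png",np.hstack([cv2.resize(a,(400,400),interpolation=cv2.INTER_CUBIC),cv2.resize(w,(400,400))]))
```

```text
{'camera_matrix': array([[297.31863964,   0.        , 256.81396788],
       [  0.        , 297.31863964, 192.93776984],
       [  0.        ,   0.        ,   1.        ]]), 'T': array([[ 3.89975735e-01,  8.86227917e-01,  2.50038008e-01,
         1.75139827e+02],
       [ 9.20823613e-01, -3.74829553e-01, -1.07641440e-01,
         6.05632883e+02],
       [-1.67321448e-03,  2.72218452e-01, -9.62234023e-01,
         3.85158653e+02],
       [ 0.00000000e+00,  0.00000000e+00,  0.00000000e+00,
         1.00000000e+00]])}
```

View pics/m.png

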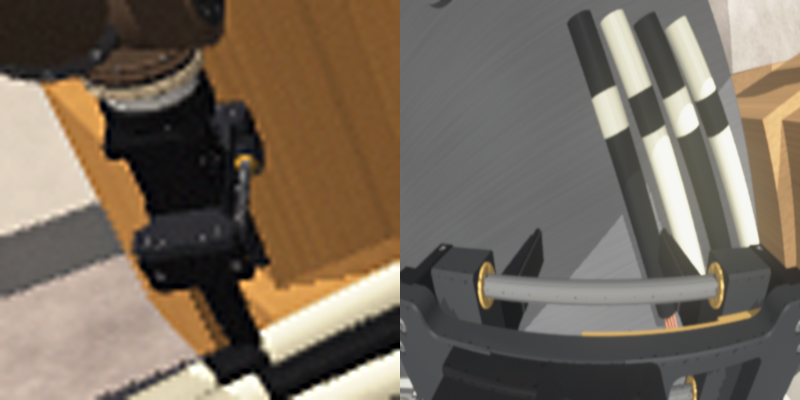

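The gripper is wide (180 mm) along its closing axis. The left crop shows the crossbar at about (190,245) and the wrist crop shows it at row 330. So for the pedal I'll keep the closing axis in the vertical plane, so the body clears both cheeks. First, the stop tab.

Request:
{"op": "arm_command", "data": {"delta_pos": [[0.28,-0.74,0],[0.28,-0.74,0],[0.28,-0.74,0],[0.28,-0.74,0],[0.28,-0.74,0]], "delta_rot": [[0,0,0.06],[0,0,0.06],[0,0,0.06],[0,0,0.06],[0,0,0.06]], "claw": [0.5,0.5,0.5,0.5,0.5]}}

```text
t: 0.57
eef_pos: [314.6, 387.6, 214.5]
tcp_rot: [-3.141, -0.0, 2.834]
ft_force: [1.0, -0.6, 0.4]
opening: 0.707
grip_force: 0.0
```

Request:
{"op": "arm_command", "data": {"delta_pos": [[0.28,-0.74,0],[0.28,-0.74,0],[0.28,-0.74,0],[0.28,-0.74,0],[0.28,-0.74,0]], "delta_rot": [[0,0,0.06],[0,0,0.06],[0,0,0.06],[0,0,0.06],[0,0,0.06]], "claw": [0.5,0.5,0.5,0.5,0.5]}}

```text
t: 0.98
eef_pos: [384.8, 202.7, 214.7]
tcp_rot: [-3.141, 0.0, 2.928]
ft_force: [0.8, -0.1, 1.2]
opening: 0.501
grip_force: 0.0
```

Request:
{"op": "arm_command", "data": {"delta_pos": [[0.28,-0.74,0],[0.28,-0.74,0],[0.28,-0.74,0],[0.28,-0.74,0],[0.28,-0.74,0]], "delta_rot": [[0,0,0.06],[0,0,0.06],[0,0,0.06],[0,0,0.06],[0,0,0.06]], "claw": [0.5,0.5,0.5,0.5,0.5]}}

```text
t: 1.4
eef_pos: [455.0, 17.6, 214.7]
tcp_rot: [-3.142, 0.0, 3.022]
ft_force: [0.3, 0.2, 0.6]
opening: 0.501
grip_force: 0.0
```

Request:
{"op": "arm_command", "data": {"delta_pos": [[0.26,-0.74,0],[0.26,-0.74,0],[0.26,-0.74,0],[0.26,-0.74,0],[0.26,-0.74,0]], "delta_rot": [[0,0,0.06],[0,0,0.06],[0,0,0.06],[0,0,0.06],[0,0,0.06]], "claw": [0.5,0.5,0.5,0.5,0.5]}}

```text
t: 1.82
eef_pos: [520.0, -168.0, 214.5]
tcp_rot: [-3.141, 0.0, 3.115]
ft_force: [0.7, 0.7, -0.3]
opening: 0.501
grip_force: 0.0
```

Request:
{"op": "arm_command", "data": {"delta_pos": [[0.006,-0.028,-0.1],[0.006,-0.028,-0.2],[0.006,-0.028,-0.3],[0.006,-0.028,-0.38],[0.006,-0.028,-0.45]], "delta_rot": [[0,0,0],[0,0,0],[0,0,0],[0,0,0],[0,0,0]], "claw": [0.5,0.5,0.5,0.5,0.5]}}

```text
t: 2.23
eef_pos: [520.4, -171.7, 100.5]
tcp_rot: [3.141, -0.001, 3.116]
ft_force: [1.0, -0.1, -0.4]
opening: 0.5
grip_force: 0.0
```

Run:
```python
from cell import *
import cv2
s=state();print(s["joints"].round(4),s["eef_pos"].round(1))
w=read_camera("wrist")[...,::-1]
cv2.imwrite("pics/w1.png",cv2.resize(w,(768,576)))
```

```text
[-4.3930e-01  5.2980e-01  1.8641e+00  1.0000e-04  7.4920e-01 -1.9851e+00] [ 520.4 -171.7  100.5]
```

View pics/w1.png

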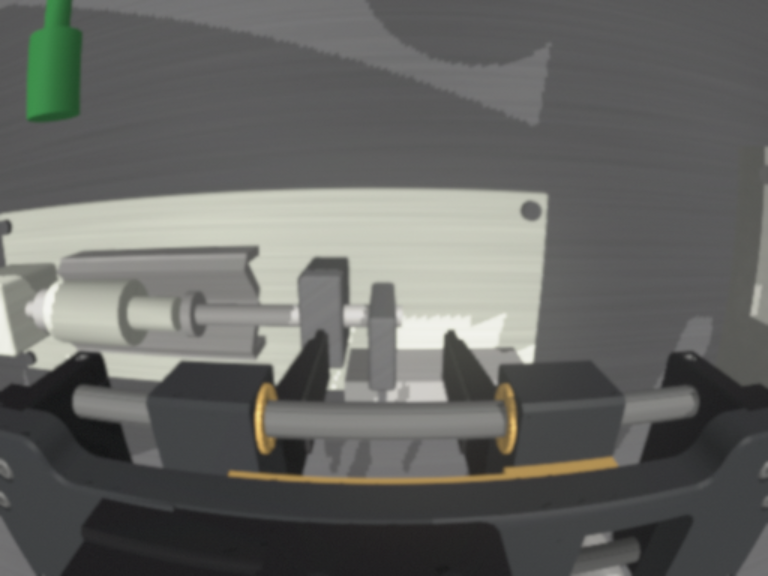

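The wrist view shows the tab at (383,335), midway between the fingers at (315,380) and (455,380), so I'll lower and close.

Request:
{"op": "arm_command", "data": {"delta_pos": [[0,0,-0.06],[0,0,-0.12],[0,0,-0.12],[0,0,-0.12],[0,0,-0.12]], "delta_rot": [[0,0,0],[0,0,0],[0,0,0],[0,0,0],[0,0,0]], "claw": [0.5,0.5,0.5,0.8,1]}}

```text
t: 2.7
eef_pos: [521.3, -171.9, 73.1]
tcp_rot: [-3.141, 0.001, 3.117]
ft_force: [-0.4, 0.4, 0.3]
opening: 0.409
grip_force: 0.0
```

Request:
{"op": "arm_command", "data": {"delta_pos": [[0,0,0],[0,0,0],[0,0,0],[0,0,0],[0,0,0]], "delta_rot": [[0,0,0],[0,0,0],[0,0,0],[0,0,0],[0,0,0]], "claw": [1,1,1,1,1]}}

```text
t: 3.12
eef_pos: [521.1, -172.0, 72.6]
tcp_rot: [-3.141, 0.001, 3.117]
ft_force: [-1.0, -0.9, 4.4]
opening: 0.123
grip_force: 30.0
```

Request:
{"op": "arm_command", "data": {"delta_pos": [[0.001,0.04,0],[0.002,0.08,0],[0.003,0.12,0],[0.004,0.16,0],[0.005,0.195,0]], "delta_rot": [[0,0,0],[0,0,0],[0,0,0],[0,0,0],[0,0,0]], "claw": [1,1,1,1,1]}}

```text
t: 3.53
eef_pos: [522.4, -123.1, 72.6]
tcp_rot: [-3.141, 0.001, 3.117]
ft_force: [-0.7, -6.0, 3.5]
opening: 0.127
grip_force: 30.0
```

Request:
{"op": "arm_command", "data": {"delta_pos": [[0,0,0],[0,0,0],[0,0,0],[0,0,0],[0,0,0]], "delta_rot": [[0,0,0],[0,0,0],[0,0,0],[0,0,0],[0,0,0]], "claw": [1,1,1,1,1]}}

```text
t: 3.95
eef_pos: [522.4, -123.0, 72.6]
tcp_rot: [3.141, 0.001, 3.116]
ft_force: [-0.3, 1.7, 7.3]
opening: 0.126
grip_force: 30.0
```

Run:
```python
from cell import *
import cv2,numpy as np
s=state();print(s["joints"].round(4),s["eef_pos"].round(2),s["ft_force"])
w=read_camera("wrist")[...,::-1]; t=read_camera("top")[...,::-1]
cv2.imwrite("raw_w.png",w);cv2.imwrite("raw_t.png",t)
cv2.imwrite("pics/pull.png",np.hstack([cv2.resize(w[180:330,200:350],(400,400),interpolation=cv2.INTER_CUBIC),cv2.resize(t[180:260,240:320],(400,400),interpolation=cv2.INTER_CUBIC)]))
```

```text
[-3.5460e-01  5.6010e-01  1.9136e+00  9.0000e-04  6.6730e-01 -1.9010e+00] [ 522.43 -122.98   72.6 ] [-0.26316762  1.70875248  7.27219281]
```

View pics/pull.png

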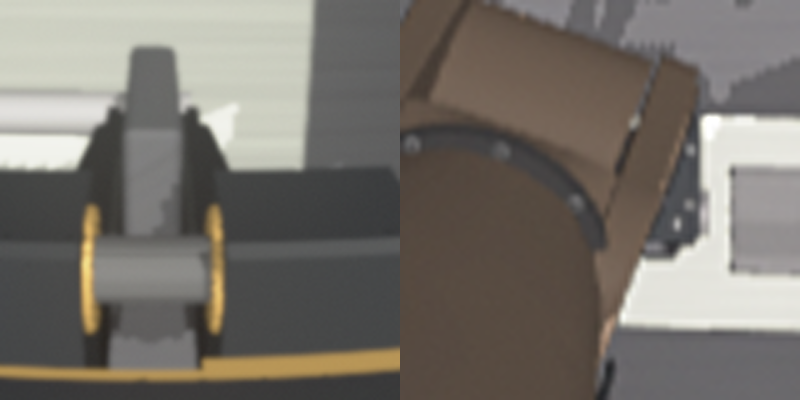

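Both views are blocked by the gripper, though the tab is clearly held between the pads. I'll let go, rise, move toward the pedal and check from above.

Request:
{"op": "arm_command", "data": {"delta_pos": [[0,0,0],[0,0,0],[0,0,0],[0,0,0],[0,0,0.08]], "delta_rot": [[0,0,0],[0,0,0],[0,0,0],[0,0,0],[0,0,0]], "claw": [0.6,0.6,0.6,0.6,0.6]}}

```text
t: 4.47
eef_pos: [520.7, -122.6, 89.7]
tcp_rot: [3.14, -0.005, 3.117]
ft_force: [-0.4, 0.1, -0.4]
opening: 0.387
grip_force: 0.0
```

Request:
{"op": "arm_command", "data": {"delta_pos": [[0,0,0.15],[0,0,0.3],[0,0,0.45],[0,0,0.6],[0,0,0.75]], "delta_rot": [[0,0,0],[0,0,0],[0,0,0],[0,0,0],[0,0,0]], "claw": [0.6,0.6,0.6,0.6,1]}}

```text
t: 4.88
eef_pos: [521.7, -122.9, 281.6]
tcp_rot: [3.141, -0.0, 3.117]
ft_force: [1.4, -0.1, -0.3]
opening: 0.372
grip_force: 0.0
```

Request:
{"op": "arm_command", "data": {"delta_pos": [[-0.3,0.7,0],[-0.3,0.7,0],[-0.3,0.7,0],[-0.3,0.7,0],[-0.3,0.7,0]], "delta_rot": [[0,0,0],[0,0,0],[0,0,0],[0,0,0],[0,0,0]], "claw": [1,1,1,1,1]}}

```text
t: 5.3
eef_pos: [445.1, 54.5, 279.8]
tcp_rot: [3.141, -0.0, 3.118]
ft_force: [1.0, -0.3, 0.0]
opening: 0.039
grip_force: 0.0
```

Run:
```python
from cell import *
import cv2,numpy as np
s=state();print(s["joints"].round(4),s["eef_pos"].round(2),s["ft_force"])
t=read_camera("top")[...,::-1]
cv2.imwrite("raw_t.png",t)
cv2.imwrite("pics/pull2.png",cv2.resize(t[190:240,240:310],(700,500),interpolation=cv2.INTER_CUBIC))
```

```text
[-2.6000e-02  1.6480e-01  1.8741e+00  6.0000e-04  1.1030e+00 -1.5731e+00] [445.09  54.51 279.76] [ 1.04742662 -0.25881582  0.0237777 ]
```

View pics/pull2.png

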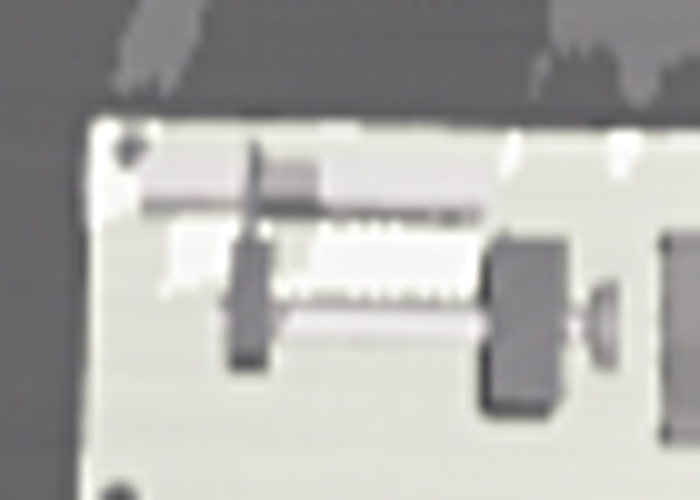

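Pointer (252,225) and rib (254,150) line up along the jig's x, and the tab has moved about 49 mm, so the stop is set. Next I'll work out the pedal pose and the arm configuration for it.

Run:
```python
import numpy as np
from scipy.optimize import least_squares
D=[(.4915,1.5594,624.8,214.1),(.5298,1.8641,548,100.5),(.5601,1.9136,536.7,72.6),(.1648,1.8741,448.4,279.8)]
f=lambda p:np.array([[p[0]+p[1]*np.sin(a)+p[2]*np.sin(a+b+p[3])-r,p[4]+p[1]*np.cos(a)+p[2]*np.cos(a+b+p[3])-z] for a,b,r,z in D]).ravel()
r=least_squares(f,[50,450,450,0,50]);p=r.x;print(p.round(3),r.fun.round(1))
for dt in(300,350,400):
  for al in(43,60):
    a=np.radians(al); R0,Z0=620,(65 if al==43 else 200)
    rw,zw=R0-dt*np.cos(a),Z0+dt*np.sin(a)-dt
    g=lambda q:[p[0]+p[1]*np.sin(q[0])+p[2]*np.sin(q[0]+q[1]+p[3])-rw,p[4]+p[1]*np.cos(q[0])+p[2]*np.cos(q[0]+q[1]+p[3])-zw]
    s=least_squares(g,[0.,2.2],bounds=([-.84,.05],[2.19,2.79])); print(dt,al,s.x.round(2),np.round(s.fun,1),"j5",(np.pi/2+a-s.x.sum()).round(2))
```

```text
[ 4.99800e+00  5.82147e+02  4.12305e+02  9.90000e-02 -7.32820e+01] [ 0.1  0.3  0.3  0.  -0.3 -0.  -0.1 -0.3]
300 43 [0.68 2.29] [-0.  0.] j5 -0.65
300 60 [0.35 1.99] [-0. -0.] j5 0.28
350 43 [0.72 2.38] [ 0. -0.] j5 -0.78
350 60 [0.33 2.05] [-0. -0.] j5 0.24
400 43 [0.78 2.48] [0. 0.] j5 -0.93
400 60 [0.31 2.12] [-0.  0.] j5 0.2
```

Request:
{"op": "arm_command", "data": {"delta_pos": [[0,0.2,0.1],[0,0.2,0.1],[0,0.2,0.1],[0,0.2,0.1],[0,0.2,0.1]], "delta_rot": [[0.12,-0.24,0],[0.12,-0.24,0],[0.12,-0.24,0],[0.12,-0.24,0],[0.12,-0.24,0]], "claw": [1,1,1,1,1]}}

```text
t: 5.77
eef_pos: [445.6, 101.8, 304.5]
tcp_rot: [2.933, 0.371, 3.077]
ft_force: [-0.2, -0.4, 0.3]
opening: 0.006
grip_force: 0.0
```

```bash
cat > fk.py <<'E'
import numpy as np
from scipy.spatial.transform import Rotation as Ro
from scipy.optimize import least_squares
P=[5.0,582.15,412.3,.099,-73.28]
def fk(j,s4,dt):
    b=Ro.from_euler('z',j[0])
    R=b*Ro.from_euler('y',j[1]+j[2])*Ro.from_euler('z',s4*j[3])*Ro.from_euler('y',j[4])*Ro.from_euler('z',j[5]+np.pi/2)
    t=j[1]+j[2]+P[3]
    w=b.apply([P[0]+P[1]*np.sin(j[1])+P[2]*np.sin(t),0,P[4]+dt+P[1]*np.cos(j[1])+P[2]*np.cos(t)])
    return w+dt*R.apply([0,0,1]),R
E
python3 - <<'E'
from cell import *
from fk import *
s=state();j=s["joints"];print(j.round(3),s["eef_pos"].round(1),s["tcp_rot"].round(3))
Rm=Ro.from_euler('xyz',s["tcp_rot"])
for s4 in(1,-1):
    r=least_squares(lambda d:fk(j,s4,d[0])[0]-s["eef_pos"],[350]); print(s4,r.x,r.fun.round(1),(Rm.inv()*fk(j,s4,300)[1]).magnitude())
E
```

```text
[-4.100e-02  1.000e-03  2.058e+00  3.020e-01  7.290e-01 -1.777e+00] [445.6 101.8 304.5] [2.933 0.371 3.077]
1 [335.02835828] [ 26.  -54.5   5.2] 9.025981458010485e-17
-1 [65.44734987] [ -74.1 -129.9  -18.6] 0.6048025925390632
```

```bash
cat > fk.py <<'E'
import numpy as np,json,os
from scipy.spatial.transform import Rotation as Ro
from scipy.optimize import least_squares
Y=lambda a:Ro.from_euler('y',a)
Z=lambda a:Ro.from_euler('z',a)
def fk(j,p):
    a1,d1,L2,ox,oz,dt,l1,l2,x4=p
    F=Z(j[0])*Y(j[1]+j[2]); W=F*Z(j[3]); R=W*Y(j[4])*Z(j[5]+np.pi/2)
    pos=Z(j[0]).apply([a1,l1,d1])+(Z(j[0])*Y(j[1])).apply([0,0,L2])+F.apply([ox,0,oz])+W.apply([x4,l2,0])+R.apply([0,0,dt])
    return pos,R
D=[([1.06341572,.491504911,1.55939645,0,1.09168021,-.10557],[244.284,575.051,214.114]),
([-.4393,.5298,1.8641,.0001,.7492,-1.9851],[520.4,-171.7,100.5]),
([-.3546,.5601,1.9136,.0009,.6673,-1.9010],[522.43,-122.98,72.6]),
([-.026,.1648,1.8741,.0006,1.1030,-1.5731],[445.09,54.51,279.76])]
E
cat > fit.py <<'E'
from fk import *
from cell import state
def run(extra):
    DD=D+extra
    f=lambda p:np.concatenate([(fk(j,p)[0]-e) for j,e in DD]+[np.array([p[6]-0,p[7]-0,p[8],p[0],p[3]])*1e-3])
    r=least_squares(f,[0,300,580,-40,410,350,30,30,0],x_scale='jac'); return r.x,r.fun
s=state(); ex=json.load(open("ex.json")) if os.path.exists("ex.json") else []
ex.append([s["joints"].tolist(),s["eef_pos"].tolist()]); json.dump(ex,open("ex.json","w"))
p,r=run([tuple(e) for e in ex]); print(p.round(1),np.abs(r).max().round(2)); json.dump(p.tolist(),open("p.json","w"))
E
python3 fit.py
```

```text
[ 0.000e+00  1.966e+02  5.868e+02  4.310e+01  4.110e+02  2.718e+02
  6.590e+01  1.000e-01 -0.000e+00] 0.07
```

```bash
cat > plan.py <<'E'
from fk import *
p=json.load(open("p.json")); C=np.array([536.8,175.2]); psi=.0146; al=np.radians(43)
def tgt(x,z):
    w=np.append(C+Z(psi).apply([x,0,0])[:2],z)
    t=np.array([np.cos(al),0,-np.sin(al)]);u=np.array([np.sin(al),0,np.cos(al)])
    return w,Z(psi)*Ro.from_matrix(np.array([np.cross(-u,t),-u,t]).T)
def ik(pos,R,j0):
    f=lambda j:np.concatenate([(fk(j,p)[0]-pos)/100,(R.inv()*fk(j,p)[1]).as_rotvec()])
    lo=[-3.1,-.84,.05,-1.13,.06,-2.69];hi=[3.1,2.19,2.79,4.28,2.93,2.69]
    return least_squares(f,j0,bounds=(lo,hi))
E
cat > go.py <<'E'
from plan import *
from cell import state
s=state()["joints"]
for x,z in((-58,208),(-58,300),(51.5,106),(51.5,98.2),(61.2,58)):
    w,R=tgt(x,z); r=ik(w,R,[0,.4,2.2,3.1,.7,0]); print((x,z),w.round(1),r.x.round(3),r.cost.round(5))
    if z==300: g=r.x
print(R.as_euler('xyz').round(3))
N=40; prev=None
for k in range(0,N+1,5):
    j=s+(g-s)*k/N; pos,R=fk(j,p); R0=prev or R
    print(k,pos.round(0),R.apply([0,0,1]).round(2),"rv/90deg",((R*R0.inv()).as_rotvec()/(np.pi/2)).round(3)); prev=R
E
python3 go.py
```

```text
(-58, 208) [478.8 174.4 208. ] [ 0.348  0.246  2.343  3.946  0.338 -0.543] 0.0
(-58, 300) [478.8 174.4 300. ] [ 0.312  0.059  2.276  4.28   0.194 -0.943] 0.00496
(51.5, 106) [588.3 176.  106. ] [ 0.263  0.569  2.211  3.545  0.476 -0.191] 0.0
(51.5, 98.2) [588.3 176.   98.2] [ 0.263  0.586  2.215  3.529  0.496 -0.173] 0.0
(61.2, 58) [598.  176.1  58. ] [ 0.258  0.682  2.209  3.469  0.579 -0.109] 0.0
[-2.321 -0.    -1.556]
0 [446. 102. 304.] [ 0.37  0.18 -0.91] rv/90deg [0. 0. 0.]
5 [466. 187. 333.] [ 0.47  0.44 -0.77] rv/90deg [ 0.292  0.002 -0.202]
10 [494. 236. 375.] [ 0.6   0.57 -0.57] rv/90deg [ 0.287  0.041 -0.212]
15 [522. 248. 412.] [ 0.73  0.56 -0.39] rv/90deg [ 0.284  0.076 -0.212]
20 [543. 232. 429.] [ 0.84  0.45 -0.29] rv/90deg [ 0.284  0.102 -0.207]
25 [551. 204. 420.] [ 0.91  0.3  -0.28] rv/90deg [ 0.285  0.119 -0.2  ]
30 [541. 178. 388.] [ 0.92  0.16 -0.36] rv/90deg [ 0.287  0.127 -0.195]
35 [515. 166. 343.] [ 0.87  0.08 -0.49] rv/90deg [ 0.287  0.127 -0.195]
40 [479. 174. 298.] [ 0.78  0.07 -0.62] rv/90deg [ 0.285  0.123 -0.2  ]
```

```bash
cat > go2.py <<'E'
from plan import *
from cell import state
import sys
S=state(); s=S["joints"]; N=int(sys.argv[1])
w,R=tgt(-58,208); g=ik(w,R,[.3,.4,2.2,3.6,.5,-.2]).x
pp,pr=S["eef_pos"],Ro.from_euler('xyz',S["tcp_rot"])
for k in range(5,N+1,5):
    j=s+(g-s)*k/N; pos,R=fk(j,p)
    print(k,pos.round(0),j.round(2),((pos-pp)/250).round(3).tolist(),((R*pr.inv()).as_rotvec()/(np.pi/2)).round(3).tolist()); pp,pr=pos,R
E
python3 go2.py 45
```

```text
5 [456. 179. 311.] [ 0.    0.03  2.09  0.71  0.69 -1.64] [0.042, 0.308, 0.026] [0.25, 0.035, -0.189]
10 [473. 234. 330.] [ 0.05  0.06  2.12  1.11  0.64 -1.5 ] [0.069, 0.219, 0.074] [0.241, 0.068, -0.197]
15 [495. 264. 349.] [ 0.09  0.08  2.15  1.52  0.6  -1.37] [0.088, 0.12, 0.077] [0.235, 0.095, -0.2]
20 [518. 271. 359.] [ 0.13  0.11  2.19  1.92  0.56 -1.23] [0.091, 0.029, 0.042] [0.23, 0.114, -0.2]
25 [536. 260. 355.] [ 0.18  0.14  2.22  2.33  0.51 -1.09] [0.073, -0.043, -0.017] [0.226, 0.125, -0.201]
30 [544. 238. 334.] [ 0.22  0.16  2.25  2.73  0.47 -0.95] [0.032, -0.087, -0.083] [0.222, 0.129, -0.204]
35 [538. 213. 299.] [ 0.26  0.19  2.28  3.14  0.43 -0.82] [-0.025, -0.102, -0.14] [0.217, 0.127, -0.21]
40 [516. 190. 255.] [ 0.3   0.22  2.31  3.54  0.38 -0.68] [-0.089, -0.091, -0.177] [0.208, 0.12, -0.22]
45 [479. 174. 208.] [ 0.35  0.25  2.34  3.95  0.34 -0.54] [-0.148, -0.062, -0.189] [0.196, 0.11, -0.234]
```

Request:
{"op": "arm_command", "data": {"delta_pos": [[0.008,0.06,0.005],[0.016,0.12,0.01],[0.025,0.18,0.015],[0.033,0.24,0.02],[0.042,0.31,0.026]], "delta_rot": [[0.05,0.007,-0.038],[0.1,0.014,-0.076],[0.15,0.021,-0.113],[0.2,0.028,-0.151],[0.25,0.035,-0.189]], "claw": [1,1,1,1,1]}}

```text
t: 6.18
eef_pos: [458.5, 180.0, 311.3]
tcp_rot: [2.554, 0.207, 2.664]
ft_force: [-0.3, 0.1, 0.0]
opening: 0.007
grip_force: 0.0
```

Request:
{"op": "arm_command", "data": {"delta_pos": [[0.014,0.044,0.015],[0.028,0.088,0.03],[0.041,0.132,0.044],[0.055,0.176,0.059],[0.069,0.22,0.074]], "delta_rot": [[0.048,0.014,-0.039],[0.096,0.027,-0.079],[0.145,0.041,-0.118],[0.193,0.054,-0.158],[0.241,0.068,-0.197]], "claw": [1,1,1,1,1]}}

```text
t: 6.6
eef_pos: [475.7, 235.2, 329.8]
tcp_rot: [2.316, -0.105, 2.339]
ft_force: [-0.1, 0.4, 0.1]
opening: 0.006
grip_force: 0.0
```

```bash
python3 -c "
from cell import state
print(state()['joints'].round(3))"; python3 fit.py; python3 go2.py 35
```

```text
[ 0.048  0.06   2.115  1.11   0.645 -1.495]
[  0.  196.6 586.8  43.1 411.  271.9  65.9   0.   -0. ] 0.07
5 [497. 265. 349.] [ 0.09  0.09  2.15  1.51  0.6  -1.36] [0.087, 0.121, 0.077] [0.234, 0.095, -0.2]
10 [520. 273. 360.] [ 0.13  0.11  2.18  1.92  0.56 -1.22] [0.09, 0.028, 0.042] [0.229, 0.114, -0.2]
15 [538. 262. 355.] [ 0.18  0.14  2.21  2.32  0.51 -1.09] [0.072, -0.044, -0.017] [0.225, 0.126, -0.201]
20 [546. 239. 335.] [ 0.22  0.17  2.25  2.73  0.47 -0.95] [0.031, -0.089, -0.083] [0.221, 0.129, -0.204]
25 [539. 213. 300.] [ 0.26  0.19  2.28  3.13  0.43 -0.81] [-0.027, -0.104, -0.14] [0.216, 0.127, -0.21]
30 [516. 190. 255.] [ 0.3   0.22  2.31  3.54  0.38 -0.68] [-0.091, -0.093, -0.177] [0.208, 0.12, -0.22]
35 [479. 174. 208.] [ 0.35  0.25  2.34  3.94  0.34 -0.54] [-0.15, -0.063, -0.189] [0.195, 0.111, -0.233]
```

The arm is following the model, so I'll continue the flip.

Request:
{"op": "arm_command", "data": {"delta_pos": [[0.017,0.024,0.015],[0.035,0.048,0.031],[0.052,0.073,0.046],[0.07,0.097,0.062],[0.087,0.121,0.077]], "delta_rot": [[0.047,0.019,-0.04],[0.094,0.038,-0.08],[0.14,0.057,-0.12],[0.187,0.076,-0.16],[0.234,0.095,-0.2]], "claw": [1,1,1,1,1]}}

```text
t: 7.02
eef_pos: [497.5, 265.5, 349.2]
tcp_rot: [2.22, -0.49, 2.05]
ft_force: [-0.7, 0.3, 0.3]
opening: 0.004
grip_force: 0.0
```

Request:
{"op": "arm_command", "data": {"delta_pos": [[0.018,0.006,0.008],[0.036,0.011,0.017],[0.054,0.017,0.025],[0.072,0.022,0.034],[0.09,0.028,0.042]], "delta_rot": [[0.046,0.023,-0.04],[0.092,0.046,-0.08],[0.137,0.068,-0.12],[0.183,0.091,-0.16],[0.229,0.114,-0.2]], "claw": [1,1,1,1,1]}}

```text
t: 7.43
eef_pos: [520.1, 272.5, 359.7]
tcp_rot: [2.308, -0.885, 1.674]
ft_force: [0.2, -0.7, 0.7]
opening: 0.005
grip_force: 0.0
```

Request:
{"op": "arm_command", "data": {"delta_pos": [[0.014,-0.009,-0.003],[0.029,-0.018,-0.007],[0.043,-0.026,-0.01],[0.058,-0.035,-0.014],[0.072,-0.044,-0.017]], "delta_rot": [[0.045,0.025,-0.04],[0.09,0.05,-0.08],[0.135,0.076,-0.12],[0.18,0.1,-0.16],[0.225,0.126,-0.201]], "claw": [1,1,1,1,1]}}

```text
t: 7.85
eef_pos: [538.2, 261.4, 355.3]
tcp_rot: [2.882, -1.171, 0.855]
ft_force: [-0.4, 0.1, -0.0]
opening: 0.007
grip_force: 0.0
```

Request:
{"op": "arm_command", "data": {"delta_pos": [[0.006,-0.018,-0.017],[0.012,-0.036,-0.033],[0.019,-0.053,-0.05],[0.025,-0.071,-0.066],[0.031,-0.089,-0.083]], "delta_rot": [[0.044,0.026,-0.041],[0.088,0.052,-0.082],[0.133,0.077,-0.122],[0.177,0.103,-0.163],[0.221,0.129,-0.204]], "claw": [1,1,1,1,1]}}

```text
t: 8.27
eef_pos: [546.0, 239.1, 334.6]
tcp_rot: [-2.493, -1.061, -0.298]
ft_force: [-0.4, -0.2, 0.6]
opening: 0.006
grip_force: 0.0
```

```bash
python3 -c "
from cell import state
print(state()['joints'].round(3))"; python3 go2.py 15
```

```text
[ 0.218  0.167  2.245  2.725  0.47  -0.948]
5 [539. 213. 300.] [ 0.26  0.19  2.28  3.13  0.43 -0.81] [-0.027, -0.103, -0.14] [0.216, 0.127, -0.21]
10 [516. 190. 255.] [ 0.3   0.22  2.31  3.54  0.38 -0.68] [-0.091, -0.093, -0.177] [0.208, 0.12, -0.22]
15 [479. 174. 208.] [ 0.35  0.25  2.34  3.94  0.34 -0.54] [-0.151, -0.063, -0.189] [0.195, 0.111, -0.234]
```

Request:
{"op": "arm_command", "data": {"delta_pos": [[-0.005,-0.02,-0.028],[-0.011,-0.041,-0.056],[-0.016,-0.062,-0.084],[-0.022,-0.082,-0.112],[-0.027,-0.103,-0.14]], "delta_rot": [[0.043,0.025,-0.042],[0.086,0.051,-0.084],[0.13,0.076,-0.126],[0.173,0.102,-0.168],[0.216,0.127,-0.21]], "claw": [1,1,1,1,1]}}

```text
t: 8.68
eef_pos: [539.3, 213.4, 299.6]
tcp_rot: [-2.216, -0.708, -0.849]
ft_force: [0.0, 0.2, 0.6]
opening: 0.003
grip_force: 0.0
```

Request:
{"op": "arm_command", "data": {"delta_pos": [[-0.018,-0.019,-0.035],[-0.036,-0.037,-0.07],[-0.055,-0.056,-0.106],[-0.073,-0.074,-0.142],[-0.091,-0.093,-0.177]], "delta_rot": [[0.042,0.024,-0.044],[0.083,0.048,-0.088],[0.125,0.072,-0.132],[0.166,0.096,-0.176],[0.208,0.12,-0.22]], "claw": [1,1,1,1,1]}}

```text
t: 9.1
eef_pos: [516.6, 190.1, 255.3]
tcp_rot: [-2.207, -0.333, -1.203]
ft_force: [-0.3, -0.0, -0.0]
opening: 0.006
grip_force: 0.0
```

Request:
{"op": "arm_command", "data": {"delta_pos": [[-0.03,-0.013,-0.038],[-0.06,-0.025,-0.076],[-0.09,-0.038,-0.113],[-0.12,-0.05,-0.151],[-0.15,-0.063,-0.189]], "delta_rot": [[0.039,0.022,-0.047],[0.078,0.044,-0.094],[0.117,0.067,-0.14],[0.156,0.089,-0.187],[0.195,0.111,-0.234]], "claw": [1,1,1,1,1]}}

```text
t: 9.52
eef_pos: [479.1, 174.2, 208.0]
tcp_rot: [-2.32, -0.0, -1.556]
ft_force: [0.4, -0.2, 0.9]
opening: 0.002
grip_force: 0.0
```

```bash
cat > rel.py <<'E'
from plan import *
from cell import state
import sys
S=state(); print(S["joints"].round(3),S["ft_force"].round(1))
pp,pr=S["eef_pos"],Ro.from_euler('xyz',S["tcp_rot"])
a=list(map(float,sys.argv[1:]))
for x,z in zip(a[::2],a[1::2]):
    w,R=tgt(x,z); print((x,z),((w-pp)/250).round(3).tolist(),((R*pr.inv()).as_rotvec()/(np.pi/2)).round(3).tolist())
E
python3 rel.py -58 208 51.5 106 51.5 98.2 61.2 58
```

```text
[ 0.347  0.246  2.344  3.94   0.339 -0.539] [ 0.4 -0.2  0.9]
(-58.0, 208.0) [-0.001, 0.001, -0.0] [0.0, 0.001, -0.0]
(51.5, 106.0) [0.437, 0.007, -0.408] [0.0, 0.001, -0.0]
(51.5, 98.2) [0.437, 0.007, -0.439] [0.0, 0.001, -0.0]
(61.2, 58.0) [0.475, 0.008, -0.6] [0.0, 0.001, -0.0]
```

Request:
{"op": "arm_command", "data": {"delta_pos": [[0.07,0.001,-0.065],[0.14,0.002,-0.13],[0.21,0.003,-0.196],[0.28,0.004,-0.261],[0.33,0.005,-0.308]], "delta_rot": [[0,0,0],[0,0,0],[0,0,0],[0,0,0],[0,0,0]], "claw": [1,1,1,1,1]}}

```text
t: 9.93
eef_pos: [563.2, 175.6, 129.7]
tcp_rot: [-2.319, -0.003, -1.551]
ft_force: [0.4, 0.2, 0.0]
opening: 0.005
grip_force: 0.0
```

Request:
{"op": "arm_command", "data": {"delta_pos": [[0.03,0,-0.028],[0.06,0.001,-0.056],[0.09,0.001,-0.084],[0.107,0.002,-0.1],[0.107,0.002,-0.1]], "delta_rot": [[0,0,0],[0,0,0],[0,0,0],[0,0,0],[0,0,0]], "claw": [1,1,1,1,1]}}

```text
t: 10.35
eef_pos: [587.8, 175.6, 105.5]
tcp_rot: [-2.322, -0.003, -1.552]
ft_force: [-0.2, 0.4, -0.0]
opening: 0.007
grip_force: 0.0
```

```bash
python3 - <<'E'
from cell import *
import cv2,numpy as np
s=state();print(s["joints"].round(3),s["eef_pos"].round(1),s["ft_force"].round(2))
t=read_camera("side")[...,::-1];w=read_camera("wrist")[...,::-1]
cv2.imwrite("pics/in.png",np.hstack([cv2.resize(t[115:205,155:245],(400,400),interpolation=cv2.INTER_CUBIC),cv2.resize(w,(400,400))]))
E
python3 rel.py 51.5 98.2 52.5 93 54.5 85 57 76
```

```text
[ 0.262  0.569  2.213  3.539  0.478 -0.191] [587.8 175.6 105.5] [-0.21  0.43 -0.01]
[ 0.262  0.567  2.215  3.539  0.478 -0.192] [-1.2 -0.1 -0.1]
(51.5, 98.2) [0.005, 0.002, -0.032] [0.002, -0.0, -0.003]
(52.5, 93.0) [0.009, 0.002, -0.053] [0.002, -0.0, -0.003]
(54.5, 85.0) [0.017, 0.002, -0.085] [0.002, -0.0, -0.003]
(57.0, 76.0) [0.027, 0.002, -0.121] [0.002, -0.0, -0.003]
```

View pics/in.png

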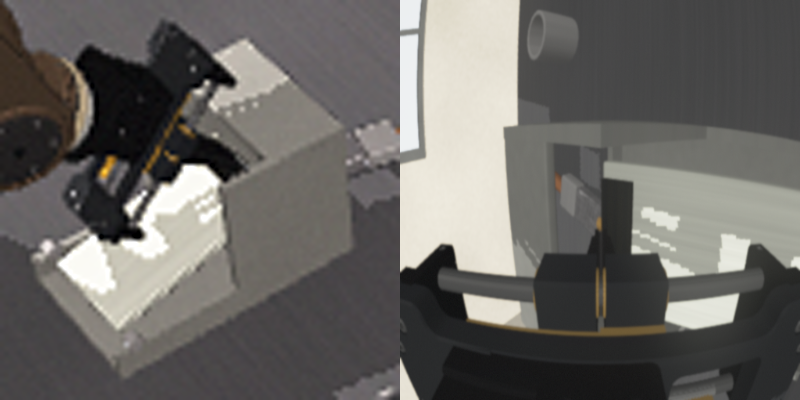

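In the side crop the shut fingers sit under the hood over the pad at (225,160), with the body outside and clear of the roof. The wrist crop shows them over the black pad at (617,205). Now I'll press gradually along the pad's arc.

Request:
{"op": "arm_command", "data": {"delta_pos": [[0.003,0.002,-0.016],[0.005,0.002,-0.032],[0.009,0.002,-0.05],[0.013,0.002,-0.068],[0.017,0.002,-0.085]], "delta_rot": [[0,0,0],[0,0,0],[0,0,0],[0,0,0],[0,0,0]], "claw": [1,1,1,1,1]}}

```text
t: 10.87
eef_pos: [592.3, 176.2, 85.3]
tcp_rot: [-2.319, -0.003, -1.552]
ft_force: [-0.9, -0.1, 8.2]
opening: 0.004
grip_force: 4.1
```

Request:
{"op": "arm_command", "data": {"delta_pos": [[0.002,0,-0.01],[0.004,0,-0.02],[0.006,0,-0.03],[0.009,0,-0.04],[0.011,0,-0.05]], "delta_rot": [[0,0,0],[0,0,0],[0,0,0],[0,0,0],[0,0,0]], "claw": [1,1,1,1,1]}}

```text
t: 11.28
eef_pos: [595.5, 176.3, 73.4]
tcp_rot: [-2.317, -0.003, -1.552]
ft_force: [-0.2, 1.1, 10.4]
opening: 0.006
grip_force: 4.8
```

Request:
{"op": "arm_command", "data": {"delta_pos": [[0.002,0,-0.01],[0.004,0,-0.02],[0.005,0,-0.03],[0.007,0,-0.038],[0.008,0,-0.044]], "delta_rot": [[0,0,0],[0,0,0],[0,0,0],[0,0,0],[0,0,0]], "claw": [1,1,1,1,1]}}

```text
t: 11.7
eef_pos: [597.7, 176.4, 62.6]
tcp_rot: [-2.316, -0.003, -1.552]
ft_force: [0.0, 0.4, 11.5]
opening: 0.003
grip_force: 5.5
```

Request:
{"op": "arm_command", "data": {"delta_pos": [[0,0,-0.003],[0.001,0,-0.006],[0.001,0,-0.009],[0.001,0,-0.012],[0.001,0,-0.012]], "delta_rot": [[0,0,0],[0,0,0],[0,0,0],[0,0,0],[0,0,0]], "claw": [1,1,1,1,1]}}

```text
t: 12.12
eef_pos: [598.2, 176.4, 59.9]
tcp_rot: [-2.316, -0.003, -1.552]
ft_force: [1.1, 1.5, 10.2]
opening: 0.002
grip_force: 5.2
```

Request:
{"op": "arm_command", "data": {"delta_pos": [[0,0,-0.002],[0,0,-0.004],[0,0,-0.006],[0,0,-0.006],[0,0,-0.006]], "delta_rot": [[0,0,0],[0,0,0],[0,0,0],[0,0,0],[0,0,0]], "claw": [1,1,1,1,1]}}

```text
t: 12.53
eef_pos: [598.3, 176.4, 58.5]
tcp_rot: [-2.315, -0.003, -1.552]
ft_force: [0.8, 0.5, 10.8]
opening: 0.004
grip_force: 5.4
```

Request:
{"op": "arm_command", "data": {"delta_pos": [[0,0,-0.002],[0,0,-0.004],[0,0,-0.006],[0,0,-0.006],[0,0,-0.006]], "delta_rot": [[0,0,0],[0,0,0],[0,0,0],[0,0,0],[0,0,0]], "claw": [1,1,1,1,1]}}

```text
t: 12.95
eef_pos: [598.5, 176.4, 57.2]
tcp_rot: [-2.315, -0.003, -1.552]
ft_force: [3.2, 0.2, 12.2]
opening: 0.003
grip_force: 5.5
```

Request:
{"op": "arm_command", "data": {"delta_pos": [[0,0,-0.002],[0,0,-0.004],[0,0,-0.004],[0,0,-0.004],[0,0,-0.004]], "delta_rot": [[0,0,0],[0,0,0],[0,0,0],[0,0,0],[0,0,0]], "claw": [1,1,1,1,1]}}

```text
t: 13.37
eef_pos: [598.6, 176.4, 56.3]
tcp_rot: [-2.314, -0.003, -1.552]
ft_force: [2.6, 0.8, 11.4]
opening: 0.007
grip_force: 5.6
```

Request:
{"op": "arm_command", "data": {"delta_pos": [[0,0,-0.002],[0,0,-0.004],[0,0,-0.005],[0,0,-0.005],[0,0,-0.005]], "delta_rot": [[0,0,0],[0,0,0],[0,0,0],[0,0,0],[0,0,0]], "claw": [1,1,1,1,1]}}

```text
t: 13.78
eef_pos: [598.7, 176.4, 55.1]
tcp_rot: [-2.314, -0.003, -1.552]
ft_force: [2.7, 1.2, 11.9]
opening: 0.003
grip_force: 5.8
```

Request:
{"op": "arm_command", "data": {"delta_pos": [[0,0,-0.002],[0,0,-0.004],[0,0,-0.005],[0,0,-0.005],[0,0,-0.005]], "delta_rot": [[0,0,0],[0,0,0],[0,0,0],[0,0,0],[0,0,0]], "claw": [1,1,1,1,1]}}

```text
t: 14.2
eef_pos: [598.9, 176.4, 54.0]
tcp_rot: [-2.314, -0.003, -1.552]
ft_force: [3.7, -0.1, 11.8]
opening: 0.008
grip_force: 5.9
```

Request:
{"op": "arm_command", "data": {"delta_pos": [[0,0,-0.002],[0,0,-0.004],[0,0,-0.005],[0,0,-0.005],[0,0,-0.005]], "delta_rot": [[0,0,0],[0,0,0],[0,0,0],[0,0,0],[0,0,0]], "claw": [1,1,1,1,1]}}

```text
t: 14.62
eef_pos: [599.0, 176.4, 52.8]
tcp_rot: [-2.313, -0.002, -1.552]
ft_force: [3.7, 0.9, 10.7]
opening: 0.005
grip_force: 6.0
```

Request:
{"op": "arm_command", "data": {"delta_pos": [[0,0,-0.002],[0,0,-0.004],[0,0,-0.005],[0,0,-0.005],[0,0,-0.005]], "delta_rot": [[0,0,0],[0,0,0],[0,0,0],[0,0,0],[0,0,0]], "claw": [1,1,1,1,1]}}

```text
t: 15.03
eef_pos: [599.1, 176.4, 51.9]
tcp_rot: [-2.313, -0.002, -1.552]
ft_force: [2.8, 0.2, 15.9]
opening: 0.006
grip_force: 7.7
```

Request:
{"op": "arm_command", "data": {"delta_pos": [[0,0,-0.002],[0,0,-0.004],[0,0,-0.005],[0,0,-0.005],[0,0,-0.005]], "delta_rot": [[0,0,0],[0,0,0],[0,0,0],[0,0,0],[0,0,0]], "claw": [1,1,1,1,1]}}

```text
t: 15.45
eef_pos: [599.2, 176.5, 51.4]
tcp_rot: [-2.311, -0.002, -1.552]
ft_force: [-1.4, 0.5, 22.2]
opening: 0.006
grip_force: 11.3
```

Request:
{"op": "arm_command", "data": {"delta_pos": [[0,0,-0.002],[0,0,-0.003],[0,0,-0.003],[0,0,-0.003],[0,0,-0.003]], "delta_rot": [[0,0,0],[0,0,0],[0,0,0],[0,0,0],[0,0,0]], "claw": [1,1,1,1,1]}}

```text
t: 15.87
eef_pos: [599.3, 176.5, 51.1]
tcp_rot: [-2.31, -0.002, -1.552]
ft_force: [-3.6, -0.3, 26.9]
opening: 0.004
grip_force: 13.5
```

Request:
{"op": "arm_command", "data": {"delta_pos": [[0,0,0],[0,0,0],[0,0,0],[0,0,0],[0,0,0]], "delta_rot": [[0,0,0],[0,0,0],[0,0,0],[0,0,0],[0,0,0]], "claw": [1,1,1,1,1]}}

```text
t: 16.28
eef_pos: [599.3, 176.5, 51.1]
tcp_rot: [-2.31, -0.002, -1.552]
ft_force: [-4.7, -0.6, 26.4]
opening: 0.004
grip_force: 13.5
```

Request:
{"op": "arm_command", "data": {"delta_pos": [[0,0,0],[0,0,0],[0,0,0],[0,0,0],[0,0,0]], "delta_rot": [[0,0,0],[0,0,0],[0,0,0],[0,0,0],[0,0,0]], "claw": [1,1,1,1,1]}}

```text
t: 16.7
eef_pos: [599.3, 176.5, 51.1]
tcp_rot: [-2.31, -0.002, -1.552]
ft_force: [-3.8, -1.2, 26.7]
opening: 0.0
grip_force: 13.5
```

Run:
```python
from cell import *
import cv2,numpy as np
s=state();print(s["eef_pos"].round(2),s["ft_force"].round(2),s["moment"].round(2))
t=read_camera("top")[...,::-1]; u=read_camera("side")[...,::-1]
cv2.imwrite("raw_ts.png",u)
cv2.imwrite("pics/press.png",np.vstack([cv2.resize(t[190:250,240:400],(800,300),interpolation=cv2.INTER_CUBIC),np.hstack([cv2.resize(u[110:185,155:255],(400,300),interpolation=cv2.INTER_CUBIC),cv2.resize(t[150:270,105:265],(400,300),interpolation=cv2.INTER_CUBIC)])]))
```

```text
[599.3  176.46  51.12] [-3.83 -1.22 26.73] [ 0.06 -2.69 -0.11]
```

View pics/press.png

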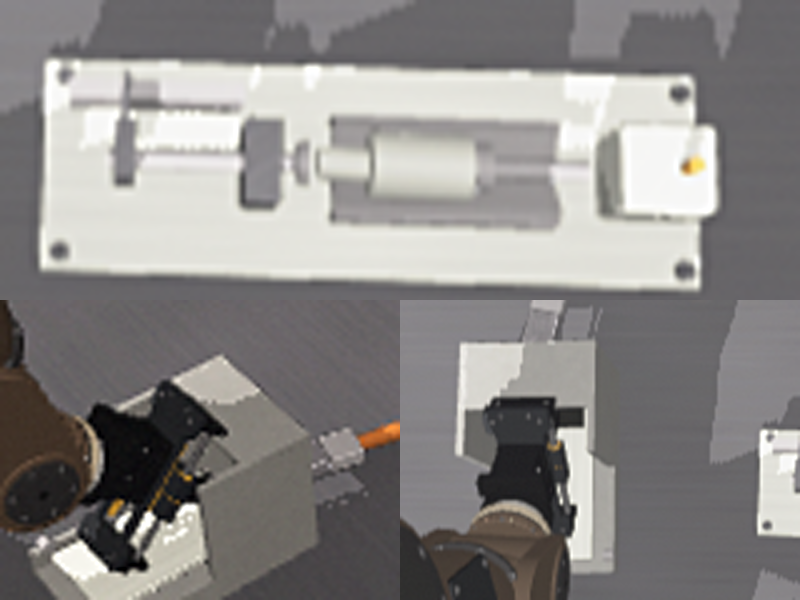

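Held at about 27 N for over a second. The pictures show the plug fed to x 318–477, with a gap of about 5 mm between its shank and the stop head at (305,160). The pointer is still on the rib. Now I'll release slowly and back out along the way I came.

Request:
{"op": "arm_command", "data": {"delta_pos": [[0,0,0.012],[-0.003,0,0.03],[-0.008,0,0.055],[-0.012,0,0.08],[-0.017,0,0.105]], "delta_rot": [[0,0,0],[0,0,0],[0,0,0],[0,0,0],[0,0,0]], "claw": [1,1,1,1,1]}}

```text
t: 17.22
eef_pos: [594.2, 176.2, 75.4]
tcp_rot: [-2.316, -0.003, -1.552]
ft_force: [3.4, -0.9, 7.3]
opening: 0.004
grip_force: 3.2
```

Request:
{"op": "arm_command", "data": {"delta_pos": [[-0.005,0,0.025],[-0.01,0,0.05],[-0.016,0,0.075],[-0.024,0,0.1],[-0.032,0,0.118]], "delta_rot": [[0,0,0],[0,0,0],[0,0,0],[0,0,0],[0,0,0]], "claw": [1,1,1,1,1]}}

```text
t: 17.63
eef_pos: [583.7, 175.9, 103.0]
tcp_rot: [-2.323, -0.003, -1.552]
ft_force: [-0.5, -0.2, -0.5]
opening: 0.004
grip_force: 0.0
```

Request:
{"op": "arm_command", "data": {"delta_pos": [[-0.07,0,0.065],[-0.14,0,0.13],[-0.21,0,0.196],[-0.28,0,0.261],[-0.35,0,0.326]], "delta_rot": [[0,0,0],[0,0,0],[0,0,0],[0,0,0],[0,0,0]], "claw": [1,1,1,1,1]}}

```text
t: 18.05
eef_pos: [495.2, 175.9, 184.5]
tcp_rot: [-2.324, -0.003, -1.552]
ft_force: [-0.2, 0.6, 1.5]
opening: 0.006
grip_force: 0.0
```

Request:
{"op": "arm_command", "data": {"delta_pos": [[0,0,0.02],[0,0,0.04],[0,0,0.04],[0,0,0.04],[0,0,0.04]], "delta_rot": [[0,0,0],[0,0,0],[0,0,0],[0,0,0],[0,0,0]], "claw": [1,1,1,1,1]}}

```text
t: 18.47
eef_pos: [496.5, 175.9, 193.9]
tcp_rot: [-2.323, -0.003, -1.552]
ft_force: [0.3, -0.2, 1.1]
opening: 0.003
grip_force: 0.0
```

Run:
```python
from h import *
s=state();print(s["t"],s["eef_pos"].round(1),s["ft_force"].round(2))
t=read_camera("top")[...,::-1]; a=cv2.imread("raw_top.png"); b=cv2.imread("raw_t.png")
g=lambda im:cv2.cvtColor(im,cv2.COLOR_BGR2GRAY).astype(int)
# stop region and bystanders unchanged?; plug row profile
print("stop diff",np.abs(g(t)[195:235,245:300]-g(b)[195:235,245:300]).mean())
print("row",g(t)[222,298:362].tolist())
for n,(y0,y1,x0,x1) in dict(tin=(120,160,262,300),tube=(122,152,208,238)).items(): print(n,np.abs(g(t)[y0:y1,x0:x1]-g(a)[y0:y1,x0:x1]).mean().round(1))
```

```text
18.4667 [496.5 175.9 193.9] [ 0.3  -0.23  1.08]
stop diff 2.8222727272727273
row [178, 150, 176, 184, 225, 151, 224, 223, 221, 221, 220, 220, 220, 220, 222, 218, 132, 225, 224, 221, 221, 222, 221, 222, 221, 221, 221, 220, 220, 220, 220, 220, 220, 220, 220, 221, 222, 172, 152, 153, 154, 154, 154, 155, 155, 155, 156, 156, 156, 157, 156, 154, 165, 217, 113, 115, 210, 210, 206, 203, 178, 142, 135, 136]
tin 6.4
tube 2.3
```

Run:
```python
from h import *
q=[518.776,-274.483,-.0258]
for n,u,z in(("back",335.0,67),("shoulder",313.8,67),("shankend",302.8,57),("stophead",301.0,57)):
    w=ray((u-.0,222),z)[:2]-q[:2]; print(n,(-np.sin(q[2])*w[0]+np.cos(q[2])*w[1]).round(1))
```

```text
back -55.5
shoulder 6.2
shankend 37.1
stophead 42.4
```

```bash
python3 -c "
from cell import *
print(job_done())"
```

```text
the job is handed in; nothing more can be done
None
```

I handed the job in at about 18.5 s of the 62 s allowed; the result of the judging was not shown. The stop is lined up with the index rib. The pedal was held on its stop at about 27 N for over a second and let up, with no force left on the gripper as it backed out. The plug measures y ≈ -55 mm in the jig's frame, inside the -58 to -50 mm window.

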